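# Take the push-fit silencer off the air unit and put its tray away

## Task

The long silencer on the bench air unit (not the short blanking cap beside it) needs cleaning: press its collet ring in against its body, keep it pressed and draw the silencer straight off its tube. Set it down gently in the parts tray in front of the unit, let go, then slide the tray fully home into its bay with the silencer in it. Do not disturb the cup, the clear bar and the loop tool.

Things in the scene. Friction and masses are not known exactly. Their poses are not given: they have to be found in the camera images.
- air_unit: Fixed grey bench air unit, 160 deep x 355 wide x 100 high (74 over the bay). Origin: on the table, in the plane of its upright front face. x axis points into the unit, y to its left, z up. Two level steel tubes, 14 in diameter, stick out 88 from the front face towards -x at y = +45 and +135, axis 70 above the table; the silencer is on one, the blanking cap on the other, either way round.
- bay_mouth (a point): Mouth of the tray bay: on the table, in the plane of the air unit's front face, mid-width of the bay (y = -95 of the unit); axes as the air unit. The bay is a roofed slot, clear 106 wide and 68 high, with a stop wall 125 behind the front face. Two cheeks 30 high flare from the mouth to 145 wide at 35 in front of the face.
- silencer: Loose push-fit silencer, 0.15 kg: square alloy block 52 x 52 x 36 long with dark fins. Origin: centre of the block; x along the tube, towards the air unit when fitted; z up when fitted. The block reaches from x = -18 (flat closed rear end) to +18, where a 16 wide, 28 deep bore takes 27 of the tube. With its black collet ring it is 47 long; 50 of bare tube lie between ring and air unit.
- silencer_ring (a joint): Travel (m) of the silencer's collet ring (black disc 52 in diameter, 5 thick, tube through it) towards the block: 0 = out, front of the ring at x = +29 of the silencer; 0.006 = fully in, at +23. Spring: 4 N at 0, 7 N fully in; it comes out when let go.
- ring_top (a point): Middle of the part of the collet ring above the tube, on the ring's front (the side towards the air unit); here the ring stands 19 clear above the tube. Two catches in the bore sit in a groove of the tube and hold the silencer (1.5 of play) unless the ring is in by 5 or more; keep it in while drawing the silencer 30 along the tube. It can be pinched from above between here and the rear end.
- blank_cap: Short blanking cap of the same make on the other tube: block 52 x 52 x 18 long and the same sort of black ring; 29 long in all, against 47 for the silencer, its square end 91 in front of the air unit's front face against 97. Origin on the tube axis, 79 in front of the air unit's front face. Stays where it is.
- tray: Loose steel parts tray, open on top, 120 long (x) x 100 wide (y) x 26 high, walls and floor 4 thick, 0.35 kg. Origin: centre of its underside. It stands on the table in front of the bay, roughly in line, with its +x end towards the bay. When it is home its origin is 65 behind the front face of the air unit, in the middle of the bay (3 of play each side).
- tray_lip (a point): Centre of the tray's upright handle lip, 8 thick (x) x 40 wide (y) x 36 high from the table, at the end of a flat tongue; 126 from the tray's origin towards -x. Axes as the tray.
- water_cup: White cup, 69 in diameter, 73 high; origin at the centre of its underside. Bystander.
- acrylic_bar: Clear bar 190 x 24 x 12 lying on the table; origin at the centre of its underside, y along it. Bystander.
- loop_tool: Modelling tool with a wooden handle and wire loops, 197 long; origin at the centre of its underside, y along it. Bystander.
There are look-alikes about, which are no part of the job. What is shaped like the silencer but red is not meant.

How it is judged:
By the outcome, as a careful person would: the job done as asked, in the order asked, and still so for the second after the job is handed in, with the robot touching nothing.
It also fails if it takes over 61 s, if anything falls off the work surface, if the arm or the gripper's body presses on something with over 40 N, if the wrist force passes 120 N, or if a joint passes its speed limit or range.

## Robot

A 6-joint arm with a two-finger parallel gripper is mounted at the origin on a cart in front of the work surface, level with it; the furniture and walls round the work are solid. World frame = base frame: x ahead of the robot, y to its left, z up, the work surface at z = 0. Lengths are in m, angles in rad, forces in N, time in s.
With the tool pointing down it reaches from about 0.25 to 0.8 m from the base axis. Payload 3.9 kg.
Tool frame: the origin (TCP) lies on the front face of the gripper's body, between the roots of the fingers; the fingertips stand 73 mm ahead of it and the grasp point (between the pads) lies 54 mm ahead of it; z points along the fingers, y is the line along which they close (so a half turn about z gives the same grasp; the last joint's range is limited). The gripper opens to 85 mm and grips with 20 to 120 N. Pads are 22 mm wide; open, the fingers measure 114 mm over their backs; the gripper's body (76 mm by 85 mm) begins 54 mm behind the grasp point. The pads swing forward as they close: fully open they stand 13 mm farther back than shut.
Start: joints at [-1.306, 0.26, -0.138, 1.173, 0, 1.571], TCP at [0.137, -0.507, 0.304] pointing down, gripper open.
Joint ranges: [-2.78, 2.78], [-0.83, 1.72], [-1.28, 1.37], [-1.9, 2.12], [-1.57, 1.48], [-3.14, 3.14]. Speed limits (rad/s): [2.57, 2.57, 3.14, 3.14, 3.14, 3.14].

## Interface

Orientations are given as a unit quaternion [w, x, y, z].
In Python, from station import robot, eyes, masks_of, mark_of gives the robot as it stands.
- The arm moves only by the tool arm_command, never from a script. Its argument "series" is one flat list of numbers, 6 for each row, row after row: the shift along the tool's x, y, z each as a share of 0.02 m, from -1 to 1, then the turn, a rotation vector about the tool's x, y, z each as a share of 0.08 rad, from -1 to 1. A call has 1 to 20 rows; each row shifts and turns the commanded pose from where the row before left it, along the tool's axes as they then stand; what a row does not reach is not made up. A row lasts 1/10 s, in which the tool goes at most 50 mm and 8.59 degrees, less where a joint would pass 70% of its speed; a pose out of reach is approached as far as the arm can. A call with a number of a shift or a turn outside -1 to 1 is refused whole. A call with a gripper value outside its range is refused whole. "hand" is the closure, from -1 (fully open) to 1 (shut), so that 0 is half open, set as the call begins (left out, the last holds). The fingers move at their own pace and stop on an object; "squeeze" is the grip in N (left out, the last holds). Time passes only in rows, so rows that do not move let the fingers close. It gives the time, the measured TCP pose, the force, the opening and the grip force at its end, in the units of the state.
- robot.get_obs(): the state, without advancing time (a new reading comes with each control period).
- eyes.grab_frame(name): name is "side" or "top" or "wrist"; returns (picture, depth): 384x512x3 uint8, red, green, blue; 384x512 float32, m along the optical axis (not along the pixel's ray), 0 where there is no reading.
- eyes.calibration(name): a dict with "camera_matrix" (3x3 intrinsics, pixels), "k1" (the pictures are not rectified: a ray, as slopes to the right and down, at radius r is drawn at 1 + k1 r^2 times it, then the intrinsics apply), "view" (4x4, takes a point from world to camera coordinates). Camera axes: x right, y down, z forward; pixel columns grow to the right and rows downward; lengths in m; the calibration is good to about 2 mm. A picture is of the moment at which its call begins: read the wrist's pose just before it. calibration takes no time and is no camera call; for the wrist camera it gives the pose at the moment of the call.
- robot.sign_off(): hands the job in; it is judged then, once.
Trained networks look in the newest picture that a camera, given by its name, has taken for a name from the list of things; names that differ only in an ending like _2 or _b are one class to them, and where a whole thing is asked for, a point or a joint stands for the part that bears it (a point fixed in the world has none). Each returns a list of dicts, best first, with "conf" (0 to 1); they miss things now and then, are a little off and sometimes report something else, mostly with a low value. They report only what shows in the picture. A call takes as long as a camera call. They do not tell look-alikes from the thing itself.
- masks_of(camera, target): "mask" (384x512 bool, what is visible of it).
- mark_of(camera, target): "location" ([x, y, z] in m, in world coordinates, good to about 4 mm: a listed point, or the origin of a listed thing).
The state is a dict: "time_s": time; "joints": joint angles; "joint_vel": joint speeds; "joint_efforts": joint torques, N m; "ee_pos": TCP position; "eef_rot": TCP orientation; "contact_force": force on the tool from outside, world axes, zero at the start; "torque": the same for the moment, N m; "width": opening from 0.0 (shut) to 1.0 (fully open); "finger_force": force on a finger pad.
Only numpy, scipy, OpenCV 4.12 (cv2) and the standard library are available. Lean on these libraries where they do the work, as an engineer would, in place of code of your own. Each camera call takes 0.05 s, during which the arm holds its last target. There are 200 camera calls.

## Working session

There is one attempt and no reset: what is moved stays moved. The work goes in short steps, Python scripts to look and compute and a tool call to move; the robot and the scene stay as the last step left them, time stands still between calls to the robot, and variables do not carry over. Pictures are saved under pics/ and viewed, at most 10 in all, crops included, and the job is handed in when it is done.

Besides the shell and the picture viewer there is one more tool, called after "Request:" in YAML: its name, and indented under it one key for each argument. arm_command: Moves the arm, as the interface text tells. Its arguments: {"type":"object","properties":{"series":{"type":"array","items":{"type":"number","minimum":-1,"maximum":1}},"hand":{"type":"number"},"squeeze":{"type":"number"}},"required":["series"]}

```bash
mkdir -p pics; ls
cat > h.py <<'E'
import numpy as np, cv2
from station import robot, eyes, masks_of, mark_of
def save(cam,name,crop=None,scale=1):
    p,d=eyes.grab_frame(cam); np.save('pics/%s_%s.npy'%(name,cam),d)
    q=p if crop is None else p[crop[0]:crop[1],crop[2]:crop[3]]
    q=cv2.resize(q,None,fx=scale,fy=scale,interpolation=cv2.INTER_CUBIC)
    cv2.imwrite('pics/%s.png'%name,q[:,:,::-1]); return p,d
def world(cam,d,C=None):
    C=C or eyes.calibration(cam); K=np.array(C['camera_matrix'],float); V=np.array(C['view'])
    v,u=np.mgrid[0:384,0:512]
    pts=np.stack([u.ravel(),v.ravel()],1).astype(float)[:,None]
    s=cv2.undistortPoints(pts,K,np.array([C['k1'],0,0,0,0.]))[:,0]
    P=np.c_[s,np.ones(len(s))]*d.reshape(-1,1)
    W=(P-V[:3,3])@V[:3,:3]
    return W.reshape(384,512,3)
E
python3 - <<'E'
from h import *
a,_=save('top','t0'); 
for n in ['air_unit','bay_mouth','silencer','ring_top','blank_cap','tray','tray_lip','water_cup','acrylic_bar','loop_tool']:
    print('top',n,[(np.round(r['location'],3).tolist(),round(r['conf'],2)) for r in mark_of('top',n)][:4])
b,_=save('side','s0')
for n in ['air_unit','bay_mouth','silencer','ring_top','blank_cap','tray','tray_lip','water_cup']:
    print('side',n,[(np.round(r['location'],3).tolist(),round(r['conf'],2)) for r in mark_of('side',n)][:4])
cv2.imwrite('pics/both.png',cv2.resize(np.vstack([a,b]),(512,768))[:,:,::-1])
print(robot.get_obs()['time_s'])
E
```

```text
pics
top air_unit [([0.741, -0.018, -0.001], 0.8)]
top bay_mouth [([0.668, 0.037, 0.068], 0.38)]
top silencer [([0.677, 0.126, 0.069], 0.6), ([0.624, 0.229, 0.025], 0.59)]
top ring_top [([0.71, 0.123, 0.088], 0.63), ([0.633, 0.204, 0.04], 0.41), ([0.676, 0.128, 0.066], 0.26)]
top blank_cap [([0.666, 0.037, 0.068], 0.51)]
top tray [([0.613, -0.093, 0.003], 0.79)]
top tray_lip [([0.486, -0.074, 0.017], 0.72)]
top water_cup [([0.481, 0.368, 0.002], 0.98)]
top acrylic_bar [([0.369, 0.181, 0.002], 0.93)]
top loop_tool [([0.501, -0.35, 0.001], 0.74)]
side air_unit [([0.738, -0.02, -0.002], 0.68)]
side bay_mouth [([0.727, -0.114, 0.002], 0.61)]
side silencer [([0.625, 0.231, 0.027], 0.94), ([0.682, 0.122, 0.066], 0.51)]
side ring_top [([0.707, 0.123, 0.086], 0.6), ([0.642, 0.205, 0.041], 0.57), ([0.61, -0.095, -0.001], 0.56)]
side blank_cap [([0.667, 0.037, 0.072], 0.58)]
side tray [([0.611, -0.091, 0.0], 0.9), ([0.503, -0.351, 0.001], 0.32)]
side tray_lip [([0.482, -0.076, 0.021], 0.58)]
side water_cup [([0.485, 0.372, -0.002], 0.95)]
1.0
```

View pics/t0.png

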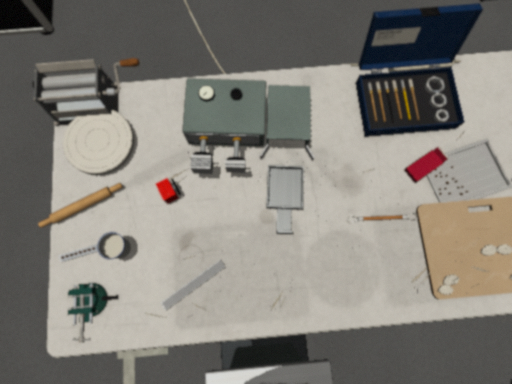

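View pics/s0.png

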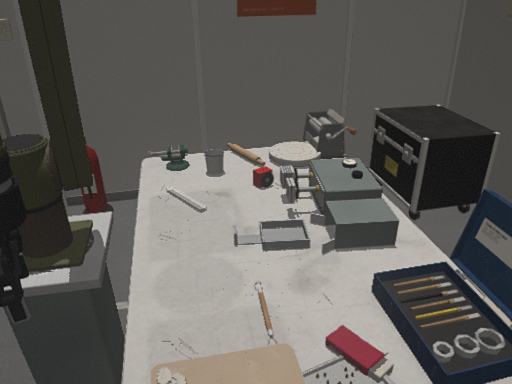

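Candidates in the top view: grey block on the left tube (202,160), grey block on the right tube (236,163), and a loose red block (168,190). The geometry (79 mm before the face, y=+135) agrees with the left block being the long one. I'll check this in a close crop.

Run:
```python
from h import *
d=np.load('pics/t0_top.npy'); W=world('top',d)
p=cv2.imread('pics/t0.png'); s=cv2.imread('pics/s0.png')
a=cv2.resize(p[120:210,150:320],(680,360),interpolation=cv2.INTER_CUBIC)
b=cv2.resize(s[150:220,250:330],(274,240),interpolation=cv2.INTER_CUBIC)
o=np.zeros((600,680,3),np.uint8);o[:360]=a;o[360:,:274]=b
cv2.imwrite('pics/crop.png',o)
o=robot.get_obs();print(o['eef_rot'],o['ee_pos'])
print(eyes.calibration('wrist')['view'].round(3).tolist())
```

```text
[3.28944802e-06 9.91248975e-01 1.32005566e-01 1.03759490e-05] [ 0.13739589 -0.50669288  0.30390431]
[[0.262, -0.965, 0.0, -0.525], [-0.928, -0.252, 0.273, -0.035], [-0.264, -0.072, -0.962, 0.378], [0.0, 0.0, 0.0, 1.0]]
```

View pics/crop.png

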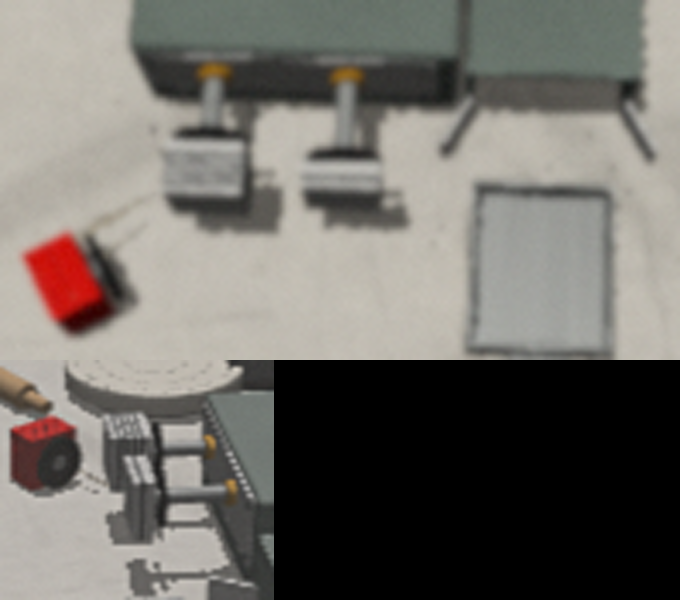

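The crop shows the left block at (205,165) is clearly longer than the right one at (342,175), and the side view agrees. The left block is the silencer, the right one is the cap, and the red block is a decoy. Next I turn the tool and move in.

Request:
arm_command:
  series: [0,0,0.15,0,0,-0.967,0,0,0.15,0,0,-0.967,0,0,0.15,0,0,-0.967,0,0,0.15,0,0,-0.967,0,0,0.15,0,0,-0.967,0,0,0.15,0,0,-0.967,0,0,0.15,0,0,-0.967,0,0,0.15,0,0,-0.967,0,0,0.15,0,0,-0.967,0,0,0.15,0,0,-0.967,0,0,0.15,0,0,-0.967,0,0,0.15,0,0,-0.967,0,0,0.15,0,0,-0.967,0,0,0.15,0,0,-0.967,0,0,0.15,0,0,-0.967]
  hand: -1
  squeeze: 40

```text
time_s: 2.5
ee_pos: [0.1374, -0.5067, 0.2588]
eef_rot: [0.0, 0.756, 0.655, -0.0]
contact_force: [0.5, -0.1, 0.7]
width: 1.0
finger_force: 0.0
```

Request:
arm_command:
  series: [0.98,0.6,0,0,0,0,0.98,0.6,0,0,0,0,0.98,0.6,0,0,0,0,0.98,0.6,0,0,0,0,0.98,0.6,0,0,0,0,0.98,0.6,0,0,0,0,0.98,0.6,0,0,0,0,0.98,0.6,0,0,0,0,0.98,0.6,0,0,0,0,0.98,0.6,0,0,0,0,0.98,0.6,0,0,0,0,0.98,0.6,0,0,0,0,0.98,0.6,0,0,0,0,0.98,0.6,0,0,0,0,0.98,0.6,0,0,0,0,0.98,0.6,0,0,0,0,0.98,0.6,0,0,0,0,0.98,0.6,0,0,0,0]

```text
time_s: 4.3
ee_pos: [0.4029, -0.1882, 0.259]
eef_rot: [0.0, 0.757, 0.654, 0.0]
contact_force: [0.3, -0.3, -0.6]
width: 0.994
finger_force: 0.0
```

Request:
arm_command:
  series: [0.98,0.6,0,0,0,0,0.98,0.6,0,0,0,0,0.98,0.6,0,0,0,0,0.98,0.6,0,0,0,0,0.98,0.6,0,0,0,0,0.98,0.6,0,0,0,0,0.98,0.6,0,0,0,0,0.98,0.6,0,0,0,0,0.98,0.6,0,0,0,0,0.98,0.6,0,0,0,0,0.98,0.6,0,0,0,0,0.98,0.6,0,0,0,0,0.98,0.6,0,0,0,0,0.98,0.6,0,0,0,0,0.98,0.6,0,0,0,0,0.98,0.6,0,0,0,0,0.98,0.6,0,0,0,0,0.98,0.6,0,0,0,0,0,0,0,0,0,0,0,0,0,0,0,0]

```text
time_s: 6.3
ee_pos: [0.667, 0.1289, 0.2583]
eef_rot: [-0.0, 0.756, 0.654, -0.001]
contact_force: [0.3, 0.4, -0.1]
width: 0.998
finger_force: 0.0
```

Run:
```python
from h import *
C=eyes.calibration('wrist'); p,d=save('wrist','w1',None,1.5)
W=world('wrist',d,C); np.save('pics/W1.npy',W)
for n in ['silencer','ring_top','blank_cap','air_unit']:
    print(n,[(np.round(r['location'],4).tolist(),round(r['conf'],2)) for r in mark_of('wrist',n)][:4])
ms=masks_of('wrist','silencer')
for m in ms[:2]:
    k=m['mask']&(d>0); P=W[k]; top=P[(P[:,2]>.085)&(P[:,2]<.105)]
    print(m['conf'],k.sum(),np.median(P[:,2]),len(top))
    r=cv2.minAreaRect((top[:,:2]*1000).astype(np.float32)); print(r, np.percentile(top,[5,50,95],axis=0).round(4).tolist())
```

```text
silencer [([0.6801, 0.1266, 0.0662], 0.89), ([0.6242, 0.2343, 0.0308], 0.72)]
ring_top [([0.6361, 0.2046, 0.044], 0.72), ([0.7056, 0.1241, 0.0833], 0.63), ([0.742, -0.0174, 0.0011], 0.37)]
blank_cap [([0.6687, 0.034, 0.0696], 0.56)]
air_unit [([0.7419, -0.0201, -0.0022], 0.83)]
0.95 3361 0.0942779027366847 2790
((683.5161743164062, 126.53203582763672), (52.76017379760742, 47.178504943847656), 82.82154846191406) [[0.6624, 0.1046, 0.0903], [0.6801, 0.1286, 0.0945], [0.7036, 0.1517, 0.0956]]
0.95 3067 0.05131106523829383 0Traceback (most recent call last):
  File "<stdin>", line 10, in <module>
    return _quantile_unchecked(
        a, q, axis, out, overwrite_input, method, keepdims, weights)
    return _ureduce(a,
                    func=_quantile_ureduce_func,
    ...<5 lines>...
                    overwrite_input=overwrite_input,
                    method=method)
    r = func(a, **kwargs)
    result = _quantile(arr,
                       quantiles=q,
    ...<2 lines>...
                       out=out,
                       weights=wgt)
    slices_having_nans = np.isnan(arr[-1, ...])
                                  ~~~^^^^^^^^^
IndexError: index -1 is out of bounds for axis 0 with size 0
```

View pics/w1.png

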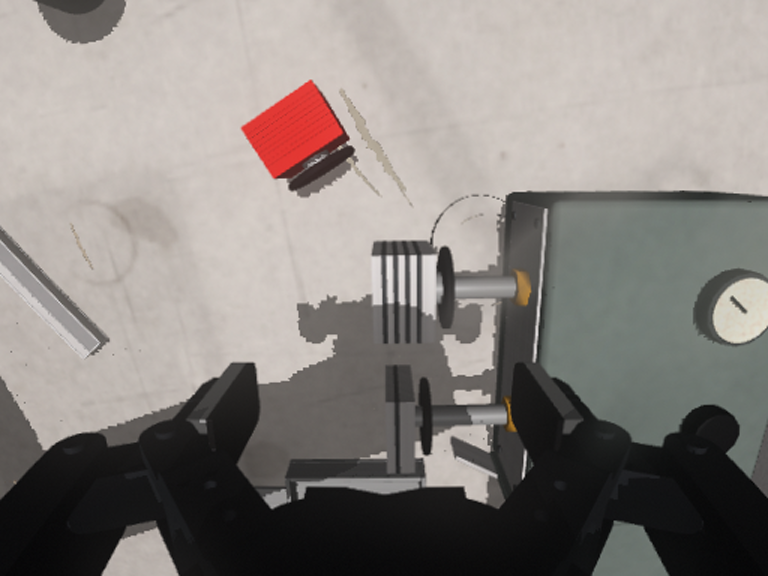

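Run:
```python
from h import *
W=np.load('pics/W1.npy'); T=world('top',np.load('pics/t0_top.npy'))
def front(P,lo,hi,x0,x1,y0,y1,name):
    P=P.reshape(-1,3); k=(P[:,2]>lo)&(P[:,2]<hi)&(P[:,0]>x0)&(P[:,0]<x1)&(P[:,1]>y0)&(P[:,1]<y1); P=P[k]
    ys=np.arange(y0,y1,.004); e=np.array([(y+.002,np.percentile(P[(P[:,1]>=y)&(P[:,1]<y+.004),0],3)) for y in ys if ((P[:,1]>=y)&(P[:,1]<y+.004)).sum()>4])
    f=np.polyfit(e[:,0],e[:,1],1); r=e[:,1]-np.polyval(f,e[:,0]); g=abs(r)<.004; f=np.polyfit(e[g,0],e[g,1],1)
    print(name,len(e),g.sum(),'yaw',-np.arctan(f[0]).round(4),'x at y mid',np.polyval(f,(y0+y1)/2).round(4),'zmed',np.median(P[:,2]).round(4))
front(W,.092,.108,.72,.80,.0,.16,'unit W')
front(T,.09,.11,.72,.80,-.02,.15,'unit T')
front(T,.065,.085,.70,.80,-.16,-.07,'bayroof T')
front(W,.085,.105,.64,.72,.107,.147,'sil rear W')
front(T,.012,.035,.50,.60,-.13,-.06,'tray rear T')
front(T,.012,.045,.45,.52,-.09,-.06,'lip T')
```

```text
unit W 37 13 yaw -0.0467 x at y mid 0.7558 zmed 0.0995
unit T 43 43 yaw -0.1217 x at y mid 0.7469 zmed 0.0998
bayroof T 23 23 yaw -0.1074 x at y mid 0.7267 zmed 0.0739
sil rear W 10 10 yaw -0.1208 x at y mid 0.6611 zmed 0.0945
tray rear T 2 2 yaw -0.034 x at y mid 0.5488 zmed 0.0249
lip T 6 6 yaw -0.1482 x at y mid 0.4787 zmed 0.0342
```

Run:
```python
from h import *
from scipy.spatial.transform import Rotation as R
o=robot.get_obs(); q=o['eef_rot']; Rm=R.from_quat(q,scalar_first=True)
W=np.load('pics/W1.npy').reshape(-1,3); P=Rm.inv().apply(W-o['ee_pos'])
k=(abs(P[:,0])<.02)&(abs(P[:,1])<.07)&(P[:,2]>.02)&(P[:,2]<.1)
for s in (-1,1):
    Q=P[k&(P[:,1]*s>0)]; print(s,len(Q),np.percentile(Q[:,2],[50,95,99,100]).round(4), np.percentile(Q[Q[:,2]>.045],[1,50,99],axis=0).round(4).tolist())
print(Rm.as_matrix().round(3).tolist())
```

```text
-1 2236 [0.0377 0.0557 0.0592 0.0609] [[-0.0094, -0.0552, 0.0451], [0.0065, -0.0425, 0.051], [0.0127, -0.0419, 0.06]]
1 2229 [0.0375 0.0559 0.0594 0.0613] [[-0.0091, 0.0425, 0.0451], [0.0072, 0.0432, 0.0512], [0.0128, 0.056, 0.0602]]
[[0.146, 0.989, 0.0], [0.989, -0.146, -0.0], [-0.0, 0.0, -1.0]]
```

Request:
arm_command:
  series: [0,0.43,0.5,0,0,-0.3,0,0.43,0.6,0,0,0,0,0,0.6,0,0,0,0,0,0.6,0,0,0,0,0,0.6,0,0,0,0,0,0,0,0,0]

```text
time_s: 7.2
ee_pos: [0.6826, 0.1263, 0.1978]
eef_rot: [-0.001, 0.749, 0.663, -0.002]
contact_force: [0.2, -0.1, 0.9]
width: 1.0
finger_force: 0.0
```

Request:
arm_command:
  series: [0,0.08,0.8,0,0,0,0,0,0.8,0,0,0,0,0,0.6,0,0,0,0,0,0.3,0,0,0,0,0,0,0,0,0]

```text
time_s: 7.7
ee_pos: [0.6852, 0.1262, 0.15]
eef_rot: [-0.0, 0.749, 0.663, -0.001]
contact_force: [-1.1, -0.7, 0.6]
width: 0.995
finger_force: 0.0
```

Request:
arm_command:
  series: [0,0,0,0,0,0,0,0,0,0,0,0,0,0,0,0,0,0,0,0,0,0,0,0,0,0,0,0,0,0,0,0,0,0,0,0,0,0,0,0,0,0,0,0,0,0,0,0,0,0,0,0,0,0,0,0,0,0,0,0]
  hand: 1
  squeeze: 40

```text
time_s: 8.7
ee_pos: [0.6816, 0.127, 0.1525]
eef_rot: [-0.003, 0.748, 0.663, -0.002]
contact_force: [-12.6, 1.7, 12.4]
width: 0.468
finger_force: 42.6
```

Run:
```python
from h import *
print(robot.get_obs()['width'])
p,d=save('wrist','w2',(120,384,60,460),1.5)
```

```text
0.4679451010901629
```

View pics/w2.png

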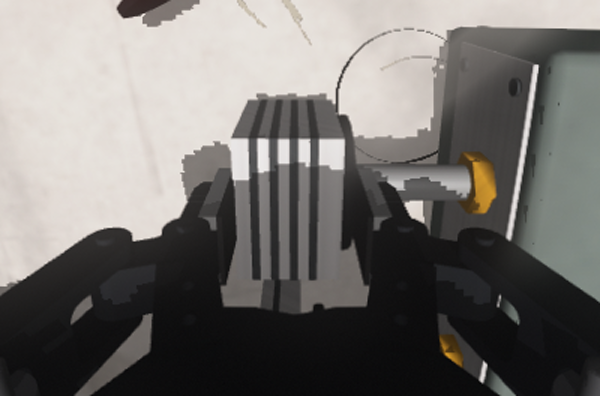

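The wrist picture shows both pads on the silencer, rear pad at (220,230) and ring pad at (375,230). The ring is pressed fully in (about 40 mm opening). Now I draw it off.

Request:
arm_command:
  series: [0,-0.15,-0.12,0,0,0,0,-0.3,0,0,0,0,0,-0.3,0,0,0,0,0,-0.3,0,0,0,0,0,0,0,0,0,0]

```text
time_s: 9.25
ee_pos: [0.6639, 0.1289, 0.1531]
eef_rot: [-0.0, 0.749, 0.663, -0.0]
contact_force: [0.4, -0.2, -2.1]
width: 0.47
finger_force: 40.5
```

Request:
arm_command:
  series: [0,-0.4,0,0,0,0,0,-0.4,0,0,0,0,0,-0.4,0,0,0,0,0,-0.4,0,0,0,0,0,-0.4,0,0,0,0,0,-0.4,0,0,0,0,0,0,0,0,0,0]

```text
time_s: 9.95
ee_pos: [0.6158, 0.1348, 0.1533]
eef_rot: [-0.0, 0.749, 0.663, -0.001]
contact_force: [-0.2, -0.2, -1.6]
width: 0.466
finger_force: 40.8
```

Run:
```python
from h import *
print(robot.get_obs()['width'])
d=eyes.grab_frame('top')[1]
for n in ['tray','tray_lip','silencer']: print(n,[(np.round(r['location'],4).tolist(),round(r['conf'],2)) for r in mark_of('top',n)][:3])
m=masks_of('top','tray')[0]; W=world('top',d); P=W[m['mask']&(d>0)]; 
print(cv2.minAreaRect((P[P[:,2]>.012][:,:2]*1000).astype(np.float32)))
B=P[P[:,0]>.545]; print(cv2.minAreaRect((B[:,:2]*1000).astype(np.float32)))
L=P[(P[:,2]>.028)]; print(len(L),L.mean(0).round(4))
L=P[P[:,0]<.535]; print('tongue',len(L),np.percentile(L,[2,50,98],axis=0).round(4).tolist())
```

```text
0.4655661734238335
tray [([0.613, -0.0949, 0.0016], 0.57)]
tray_lip [([0.4843, -0.0752, 0.0188], 0.6)]
silencer []
((572.5340576171875, -89.98185729980469), (99.65331268310547, 190.87986755371094), 82.9569320678711)
((605.26171875, -95.718017578125), (103.27157592773438, 123.62845611572266), 82.13810729980469)
77 [ 0.5206 -0.0839  0.0333]
tongue 304 [[0.477, -0.1027, 0.0001], [0.5066, -0.0812, 0.0049], [0.5333, -0.0611, 0.0376]]
```

Request:
arm_command:
  series: [0,0,-0.7,0,0,0,0,0,-0.7,0,0,0,0,0,-0.7,0,0,0,-0.5,0,-0.7,0,0,0,-0.95,0.09,0,0,0,0,-0.95,0.09,0,0,0,0,-0.95,0.09,0,0,0,0,-0.95,0.09,0,0,0,0,-0.95,0.09,0,0,0,0,-0.95,0.09,0,0,0,0,-0.95,0.09,0,0,0,0,-0.95,0.09,0,0,0,0,-0.95,0.09,0,0,0,0,-0.95,0.09,0,0,0,0,-0.95,0.09,0,0,0,0,-0.45,0.09,0,0,0,0,0,0,0,0,0,0,0,0,0,0,0,0]

```text
time_s: 12.0
ee_pos: [0.6108, -0.0945, 0.209]
eef_rot: [-0.0, 0.749, 0.663, -0.0]
contact_force: [-0.8, 0.3, -2.3]
width: 0.464
finger_force: 40.8
```

Run:
```python
from h import *
o=robot.get_obs();print(o['ee_pos'],o['width'])
C=eyes.calibration('wrist'); p,d=save('wrist','w3',None,1.2)
for n in ['tray','tray_lip','silencer']: print(n,[(np.round(r['location'],4).tolist(),round(r['conf'],2)) for r in mark_of('wrist',n)][:3])
```

```text
[ 0.61079131 -0.09447973  0.20897745] 0.46366562475425793
tray [([0.6073, -0.0915, -0.0043], 0.66)]
tray_lip [([0.4867, -0.0795, 0.0172], 0.7)]
silencer [([0.6123, -0.0943, 0.1258], 0.72)]
```

View pics/w3.png

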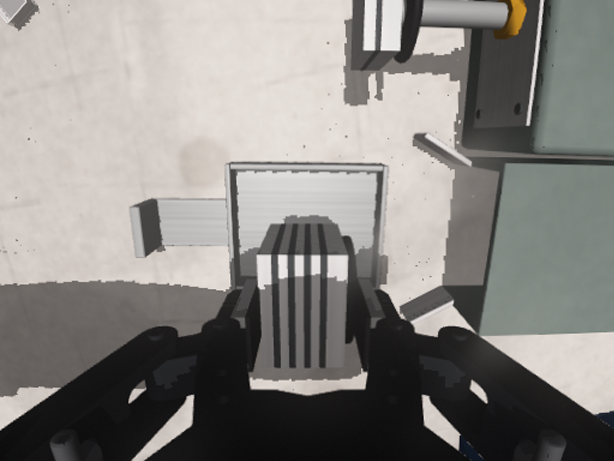

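The silencer (300,300) hangs level over the tray (305,220). Lowering it now.

Request:
arm_command:
  series: [0,0,0.75,0,0,0,0,0,0.75,0,0,0,0,0,0.75,0,0,0,0,0,0.75,0,0,0,0,0,0.75,0,0,0,0,0,0.65,0,0,0,0,0,0,0,0,0,0,0,0.05,0,0,0,0,0,0.05,0,0,0,0,0,0.05,0,0,0,0,0,0.05,0,0,0,0,0,0.05,0,0,0,0,0,0,0,0,0]

```text
time_s: 13.5
ee_pos: [0.6111, -0.0943, 0.1163]
eef_rot: [-0.0, 0.749, 0.663, -0.0]
contact_force: [-0.2, 0.4, -1.8]
width: 0.461
finger_force: 40.9
```

Request:
arm_command:
  series: [0,0,0.05,0,0,0,0,0,0.05,0,0,0,0,0,0.05,0,0,0,0,0,0,0,0,0]

```text
time_s: 13.9
ee_pos: [0.6111, -0.0944, 0.1137]
eef_rot: [0.0, 0.749, 0.663, 0.0]
contact_force: [-0.7, -0.6, 2.0]
width: 0.461
finger_force: 41.4
```

Request:
arm_command:
  series: [0,0,0,0,0,0,0,0,0,0,0,0,0,0,0,0,0,0,0,0,0,0,0,0]
  hand: -0.2
  squeeze: 20

```text
time_s: 14.3
ee_pos: [0.6113, -0.0943, 0.1133]
eef_rot: [0.0, 0.749, 0.663, 0.0]
contact_force: [0.0, -0.0, 0.0]
width: 0.601
finger_force: 0.0
```

Request:
arm_command:
  series: [0,0,0,0,0,0,0,0,0,0,0,0,0,0,0,0,0,0,0,0,-0.2,0,0,0,0,0,-0.5,0,0,0,0,0,-0.7,0,0,0,0,0,-0.7,0,0,0,0,0,-0.7,0,0,0,0,0,-0.7,0,0,0,0,0,-0.7,0,0,0,0,0,0,0,0,0]
  hand: -0.8

```text
time_s: 15.4
ee_pos: [0.6127, -0.0945, 0.2004]
eef_rot: [0.002, 0.749, 0.663, 0.002]
contact_force: [-0.2, -0.4, 0.7]
width: 0.904
finger_force: 0.0
```

Run:
```python
from h import *
o=robot.get_obs();print(o['ee_pos'],o['width'],o['time_s'])
C=eyes.calibration('wrist'); p,d=save('wrist','w4',None,1.2); W=world('wrist',d,C)
for n in ['tray','tray_lip','silencer','air_unit']: print(n,[(np.round(r['location'],4).tolist(),round(r['conf'],2)) for r in mark_of('wrist',n)][:3])
P=W[d>0]
L=P[(P[:,2]>.031)&(P[:,2]<.04)&(P[:,0]<.51)&(P[:,0]>.46)&(abs(P[:,1]+.08)<.04)]
print('lip',len(L),L.mean(0).round(4) if len(L) else 0,cv2.minAreaRect((L[:,:2]*1000).astype(np.float32)) if len(L) else 0)
L=P[(P[:,2]>.022)&(P[:,2]<.029)&(P[:,0]<.69)&(P[:,0]>.53)&(P[:,1]<-.03)&(P[:,1]>-.16)]
print('rim',cv2.minAreaRect((L[:,:2]*1000).astype(np.float32)))
L=P[(P[:,2]>.052)&(P[:,2]<.062)&(P[:,0]<.66)&(P[:,0]>.56)&(P[:,1]<-.05)&(P[:,1]>-.14)]
print('sil',cv2.minAreaRect((L[:,:2]*1000).astype(np.float32)),np.median(L[:,2]))
T=eyes.grab_frame('top')[1]; T=world('top',T)
# bay cheeks & roof sides
R=T[(T[:,:,2]>.068)&(T[:,:,2]<.08)&(T[:,:,0]>.7)&(T[:,:,0]<.9)&(T[:,:,1]<-.03)]
print('roof',cv2.minAreaRect((R[:,:2]*1000).astype(np.float32)))
U=T[(T[:,:,2]>.093)&(T[:,:,2]<.106)&(T[:,:,0]>.7)&(T[:,:,0]<.95)&(T[:,:,1]<.25)&(T[:,:,1]>-.1)]
print('unit',cv2.minAreaRect((U[:,:2]*1000).astype(np.float32)))
```

```text
[ 0.61269694 -0.09452615  0.20036561] 0.904246732192386 15.4
tray []
tray_lip [([0.4865, -0.0825, 0.0161], 0.71), ([0.7452, -0.0189, 0.0003], 0.36)]
silencer [([0.6073, -0.0952, 0.0282], 0.75)]
air_unit [([0.7413, -0.0167, 0.0], 0.98)]
lip 466 [ 0.4859 -0.0755  0.0349] ((485.2340393066406, -76.06404876708984), (39.3480224609375, 8.501429557800293), 82.95742797851562)
rim ((609.8167114257812, -92.85771179199219), (100.77534484863281, 120.67530059814453), 82.3519287109375)
sil ((610.7228393554688, -94.548828125), (52.54283905029297, 46.97673797607422), 83.08419036865234) 0.0555891513689578
roof ((806.1533203125, -80.448486328125), (56.733192443847656, 165.76136779785156), 74.43335723876953)
unit ((824.5580444335938, 51.2825927734375), (219.98558044433594, 162.58639526367188), 82.90939331054688)
```

View pics/w4.png

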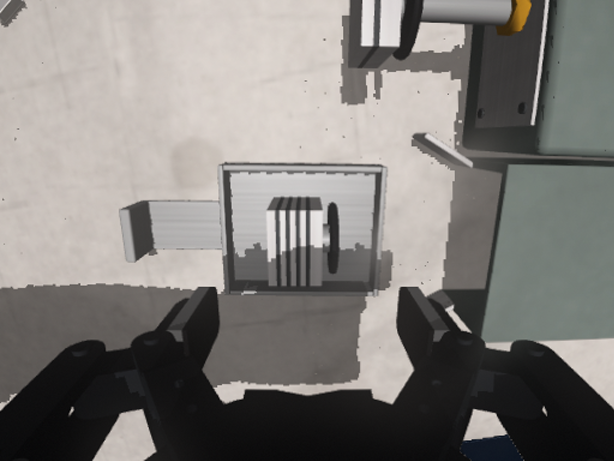

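The silencer sits flat and square in the tray at (300,240), top at 56 mm. Now I check the bay axis from the cheeks and roof.

Run:
```python
from h import *
T=world('top',np.load('pics/t0_top.npy'))
d=np.load('pics/w4_wrist.npy'); C=eyes.calibration('wrist'); W=world('wrist',d,C)
o=np.array([.741,-.018]); y=-.124; ex=np.array([np.cos(y),np.sin(y)]); ey=np.array([-ex[1],ex[0]])
for n,X in (('T',T),('W',W)):
    P=X.reshape(-1,3); u=(P[:,:2]-o)@ex; v=(P[:,:2]-o)@ey; z=P[:,2]
    for a,b in ((-.036,-.028),(-.028,-.02),(-.02,-.012)):
        k=(z>.022)&(z<.036)&(u>a)&(u<b)&(v<0)&(v>-.2)
        l=v[k&(v>-.095)]; r=v[k&(v<-.095)]
        print(n,a,len(l),len(r),np.percentile(l,[5,50,95]).round(4) if len(l) else '',np.percentile(r,[5,50,95]).round(4) if len(r) else '')
    k=(z>.069)&(z<.079)&(u>-.01)&(u<.15)&(v<-.02)&(v>-.25)
    print(n,'roof',np.percentile(u[k],[1,99]).round(4),np.percentile(v[k],[1,99]).round(4))
    k=(z>.018)&(z<.029)&(u>-.2)&(u<-.05)&(v<-.03)&(v>-.16)
    print(n,'tray v',np.percentile(v[k],[1,99]).round(4),'u',np.percentile(u[k],[1,99]).round(4))
```

```text
T -0.036 6 6 [-0.0289 -0.0261 -0.024 ] [-0.1681 -0.1659 -0.1635]
T -0.028 4 6 [-0.0316 -0.0315 -0.0291] [-0.1633 -0.1607 -0.1587]
T -0.02 6 6 [-0.0362 -0.0341 -0.032 ] [-0.1601 -0.1576 -0.1549]
T roof [-0.0037  0.1483] [-0.1544 -0.0376]
T tray v [-0.1418 -0.0425] u [-0.1839 -0.0631]
W -0.036 62 0 [-0.0269 -0.0237 -0.0206] 
W -0.028 62 0 [-0.0315 -0.0284 -0.0252] 
W -0.02 54 0 [-0.0356 -0.0324 -0.0299] 
W roof [-0.0048  0.0805] [-0.1501 -0.023 ]
W tray v [-0.14   -0.0402] u [-0.1842 -0.0647]
```

Request:
arm_command:
  series: [0.02,-0.9,0,0,0,0.03,0.02,-0.9,0,0,0,0,0.02,-0.9,0,0,0,0,0.02,-0.9,0,0,0,0,0.02,-0.9,0,0,0,0,0.02,-0.9,0,0,0,0,0.02,-0.9,0,0,0,0,0,0,0.5,0,0,0,0,0,0.9,0,0,0,0,0,0.9,0,0,0,0,0,0,0,0,0,0,0,0,0,0,0]
  hand: -0.3

```text
time_s: 16.9
ee_pos: [0.4865, -0.076, 0.1507]
eef_rot: [-0.0, 0.75, 0.662, -0.0]
contact_force: [0.1, -0.5, 0.3]
width: 0.652
finger_force: 0.0
```

Run:
```python
from h import *
o=robot.get_obs();print(o['ee_pos'],o['width'],o['time_s'])
C=eyes.calibration('wrist'); p,d=save('wrist','w5',None,1.2); W=world('wrist',d,C)
P=W[d>0]
L=P[(P[:,2]>.031)&(P[:,2]<.04)&(P[:,0]<.51)&(P[:,0]>.46)&(abs(P[:,1]+.08)<.04)]
print('lip',len(L),L.mean(0).round(4),cv2.minAreaRect((L[:,:2]*1000).astype(np.float32)))
```

```text
[ 0.48653273 -0.07597677  0.15072622] 0.6517008942527814 16.9
lip 610 [ 0.4852 -0.0747  0.0355] ((485.0895080566406, -75.8824234008789), (40.314090728759766, 7.079153060913086), 82.60889434814453)
```

View pics/w5.png

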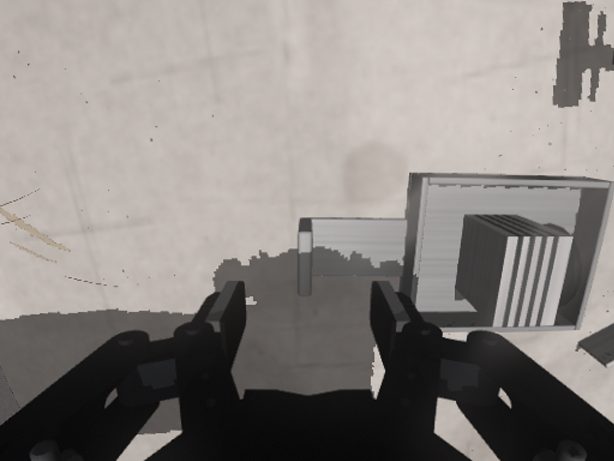

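The lip at (305,255) lies midway between the fingers. I go down and pinch it.

Request:
arm_command:
  series: [0,-0.04,0.8,0,0,0,0,0,0.8,0,0,0,0,0,0.8,0,0,0,0,0,0.7,0,0,0,0,0,0.1,0,0,0,0,0,0,0,0,0]

```text
time_s: 17.55
ee_pos: [0.4861, -0.0759, 0.0877]
eef_rot: [0.0, 0.75, 0.662, 0.0]
contact_force: [0.1, -0.2, 0.2]
width: 0.652
finger_force: 0.0
```

Request:
arm_command:
  series: [0,0,0,0,0,0,0,0,0,0,0,0,0,0,0,0,0,0,0,0,0,0,0,0,0,0,0,0,0,0,0,0,0,0,0,0,0,0,0,0,0,0,0,0,0,0,0,0]
  hand: 1
  squeeze: 30

```text
time_s: 18.35
ee_pos: [0.4857, -0.076, 0.088]
eef_rot: [0.0, 0.75, 0.662, 0.0]
contact_force: [-1.7, -0.4, 6.1]
width: 0.088
finger_force: 30.3
```

Request:
arm_command:
  series: [-0.04,0.3,0,0,0,0,-0.05,0.5,0,0,0,0,-0.05,0.5,0,0,0,0,-0.04,0.5,0,0,0,0,0,0.5,0,0,0,0,0,0.5,0,0,0,0,0,0.4,0,0,0,0,0,0,0,0,0,0]

```text
time_s: 19.15
ee_pos: [0.5468, -0.087, 0.0879]
eef_rot: [-0.002, 0.749, 0.662, -0.001]
contact_force: [-6.5, 0.2, 11.0]
width: 0.084
finger_force: 31.1
```

Run:
```python
from h import *
T=world('top',eyes.grab_frame('top')[1])
o=np.array([.741,-.018]); y=-.124; ex=np.array([np.cos(y),np.sin(y)]); ey=np.array([-ex[1],ex[0]])
P=T.reshape(-1,3); u=(P[:,:2]-o)@ex; v=(P[:,:2]-o)@ey; z=P[:,2]
for a,b in ((-.11,-.08),(-.08,-.05),(-.05,-.04)):
    k=(z>.015)&(z<.03)&(u>a)&(u<b)&(v<-.03)&(v>-.16); print(len(v[k]),np.percentile(v[k],[1,99]).round(4) if k.any() else '')
```

```text
14 [-0.0477 -0.0448]
10 [-0.0469 -0.0463]
5 [-0.0487 -0.046 ]
```

Request:
arm_command:
  series: [0,0.5,0,0,0,0,0,0.5,0,0,0,0,0,0.5,0,0,0,0,0,0.5,0,0,0,0,0,0.5,0,0,0,0]

```text
time_s: 19.7
ee_pos: [0.5944, -0.093, 0.0879]
eef_rot: [-0.003, 0.75, 0.662, -0.003]
contact_force: [-11.2, 0.6, 15.1]
width: 0.084
finger_force: 31.6
```

Request:
arm_command:
  series: [0,0.5,-0.07,0,0,0,0,0.5,0,0,0,0,0,0.5,0,0,0,0,0,0.5,0,0,0,0]

```text
time_s: 20.1
ee_pos: [0.6384, -0.0985, 0.0881]
eef_rot: [-0.0, 0.75, 0.662, -0.0]
contact_force: [-1.5, 1.0, -1.6]
width: 0.085
finger_force: 29.2
```

Request:
arm_command:
  series: [0,0.4,0,0,0,0,0,0.4,0,0,0,0,0,0.3,0,0,0,0,0,0.1,0,0,0,0]

```text
time_s: 20.5
ee_pos: [0.6627, -0.1016, 0.0885]
eef_rot: [0.0, 0.75, 0.662, 0.0]
contact_force: [-1.2, -1.2, -2.7]
width: 0.086
finger_force: 29.3
```

Request:
arm_command:
  series: [0,0.1,0,0,0,0,0,0.1,0,0,0,0,0,0.1,0,0,0,0,0,0.1,0,0,0,0,0,0,0,0,0,0]

```text
time_s: 21.0
ee_pos: [0.6675, -0.1024, 0.0881]
eef_rot: [-0.002, 0.75, 0.662, -0.002]
contact_force: [-5.5, 0.7, -0.5]
width: 0.089
finger_force: 29.7
```

Request:
arm_command:
  series: [0,0.1,0,0,0,0,0,0.1,0,0,0,0,0,0,0,0,0,0]

```text
time_s: 21.3
ee_pos: [0.668, -0.1025, 0.088]
eef_rot: [-0.004, 0.75, 0.662, -0.004]
contact_force: [-14.3, 1.5, 4.4]
width: 0.085
finger_force: 30.9
```

Request:
arm_command:
  series: [0,-0.1,0,0,0,0,0,0,0,0,0,0]

```text
time_s: 21.5
ee_pos: [0.6677, -0.1024, 0.088]
eef_rot: [-0.003, 0.75, 0.662, -0.003]
contact_force: [-8.9, 0.9, 0.5]
width: 0.088
finger_force: 30.1
```

Request:
arm_command:
  series: [0,0,0,0,0,0,0,0,0,0,0,0,0,0,0,0,0,0,0,0,0,0,0,0,0,0,0,0,0,0]
  hand: 0.5

```text
time_s: 22.0
ee_pos: [0.6723, -0.1027, 0.089]
eef_rot: [0.0, 0.75, 0.662, 0.0]
contact_force: [-0.2, -0.5, -0.2]
width: 0.25
finger_force: 0.0
```

Request:
arm_command:
  series: [0,0,-0.3,0,0,0,0,0,-0.6,0,0,0,0,0,-0.9,0,0,0,0,0,-0.9,0,0,0,0,-0.3,-0.9,0,0,0,0,-0.6,-0.9,0,0,0,0,-0.9,-0.3,0,0,0,0,-0.9,0,0,0,0,0,-0.9,0,0,0,0,0,-0.6,0,0,0,0,0,0,0,0,0,0]

```text
time_s: 23.1
ee_pos: [0.5865, -0.0921, 0.1859]
eef_rot: [-0.0, 0.75, 0.662, -0.0]
contact_force: [-0.5, -0.2, 0.0]
width: 0.249
finger_force: 0.0
```

Run:
```python
from h import *
C=eyes.calibration('wrist'); p,d=save('wrist','w6',None,1.2); W=world('wrist',d,C)
P=W[d>0]; L=P[(P[:,2]>.031)&(P[:,2]<.04)&(abs(P[:,0]-.667)<.02)&(abs(P[:,1]+.103)<.04)]
print('lip',len(L),L.mean(0).round(4) if len(L) else '')
q,_=save('top','t6')
for n in ['tray_lip','bay_mouth','water_cup','acrylic_bar','loop_tool','blank_cap','air_unit']: print(n,[(np.round(r['location'],4).tolist(),round(r['conf'],2)) for r in mark_of('top',n)][:2])
s,_=save('side','s6')
c=cv2.resize(s[150:270,210:410],(600,360),interpolation=cv2.INTER_CUBIC)[:,:,::-1]
w=cv2.resize(cv2.imread('pics/w6.png'),(320,240)); o=np.zeros((600,640,3),np.uint8); o[:360,:600]=c; o[360:,:320]=w; o[360:,320:]=cv2.resize(q[100:250,140:340],(320,240))[:,:,::-1]
cv2.imwrite('pics/fin.png',o)
```

```text
lip 533 [ 0.6667 -0.1014  0.035 ]
tray_lip [([0.7367, -0.0181, -0.0015], 0.28)]
bay_mouth []
water_cup []
acrylic_bar [([0.37, 0.1795, -0.0001], 0.59)]
loop_tool [([0.4979, -0.3497, -0.0005], 0.55)]
blank_cap [([0.6677, 0.0337, 0.0656], 0.73)]
air_unit [([0.7347, -0.0199, -0.0018], 0.58)]
```

View pics/fin.png

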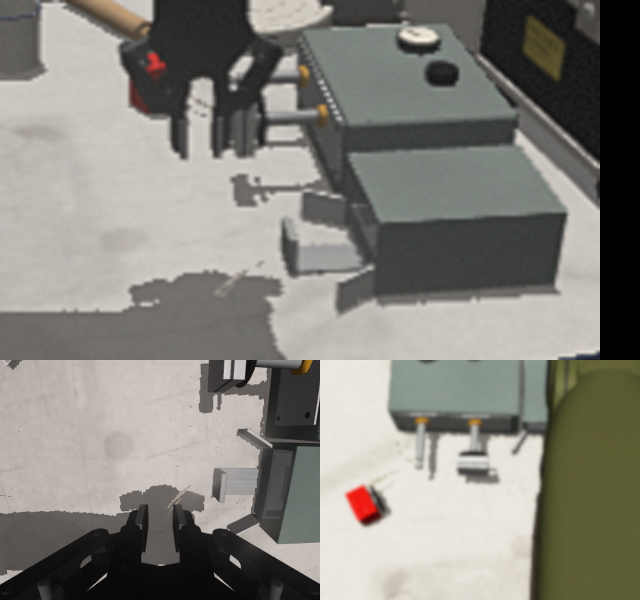

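Fully home: the lip is at about 60 mm in front of the face and the tray was firmly against the stop. The silencer's tube is bare, the cap is in place, and the gripper is clear.

```bash
python3 -c "
from station import robot
print(robot.sign_off())"
```

```text
the job is handed in; nothing more can be done
None
```

I drew the silencer off its tube, set it down in the parts tray and slid the tray in against the bay stop. The job was handed in at about 23 s with the gripper clear; the bar and loop tool measured where they started, the cup was not re-measured, and no verdict came back.

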